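Find and mark the balance point of a jewellery hanger

TASK

Find where this hanger must be hung so that it hangs level: lay its flat bar across the knife edge of the balancing stand, under the raised marker arm, and slide it lengthwise until, let go, it stays level on the edge by itself. Then push the marker arm's knob down until its point rests on the bar, and leave it there, with the bar still level on the edge and the other things on the bench undisturbed.

Things in the scene. Friction and masses are not known exactly. Their poses are not given: they have to be found in the camera images.
- hanger: Plain aluminium hanger, an upside-down U, 0.18 to 0.25 kg: a flat bar 200 mm long, 14 wide, 6 thick with a cylinder (drop) 60 mm long fixed under each end; it starts standing on its drops. Origin: middle of the bar's underside. z up; y along the bar towards the thick drop; x across it. Its centre of mass lies about 22 mm below the bar's underside, so that it balances stably on the edge.
- thick_drop (a point): Foot of the thick drop (34 mm diameter), at y = +85 mm, 60 mm below the bar's underside. It is hollowed by an unknown amount: the balance point lies somewhere from 5 to 26 mm from the bar's middle towards this drop, and differs each time. On the edge the bar tilts by roughly 2.6 degrees for each mm that it is off, the end with the excess dropping.
- thin_drop (a point): Foot of the thin drop (22 mm diameter), at y = -85 mm, 60 mm below the bar's underside. The free stretch of bar on this side is the one to grip, about 50 mm from the bar's middle, with the tool leaning towards this end.
- stand: Balancing stand, fixed. Origin on the bench under the middle of the knife edge; z up; x along the edge, away from the robot; y the way the bar is to lie (either way round). Base 110 mm wide (y), 12 thick, x = -70 to 140. The bar goes in level from -x under the raised marker arm, its drops either side of the block. Hinge post at x = 73 to 91 (137 high), magnifier post at x = 125, 12 mm thick.
- edge (a point): Middle of the knife edge: a steel ridge 46 mm long along the stand's x, rounded to 2 mm radius, 110 mm above the bench. The bar's underside rests on it and rocks there with a little resistance: after release the rocking dies out in 1 to 3 s, and the bar may come to rest as if up to 1.5 mm off its balance point.
- shoulder (a point): Outer upper edge, on the +y side, of the wooden block under the knife: 46 mm (x) by 56 mm (y), so y = +28 and -28 mm, its flat top 6 mm below the knife edge. A bar more than about 5 mm off balance tips until it lies on a shoulder, at about 12 degrees.
- magnifier (a point): Centre of the underside of a round magnifier fixed right above the knife edge: 132 mm diameter, 8 mm thick, underside 225 mm above the bench, 109 mm above a bar that lies on the edge. An upright gripper's body does not fit beside it: lean the tool 25 to 40 degrees outwards along the bar.
- marker (a joint): Marker arm hinge (rad): a steel arm 10 mm wide, hinge axis along the stand's y at x = 78 mm, 135 mm above the bench, reaching over the knife to a knob on the robot's side. Between -0.03 and 0.03 when its point rests on a bar that lies on the edge; grows as it is raised; starts at 0.38 to 0.5. It stays where it is left (stiff hinge: about 1 N at the knob moves it).
- marker_tip (a point): Lower end of the marker arm's point, a pin 5 mm thick, 78 mm from the hinge axis. With the arm down it is right above the middle of the knife edge; at the start it is 28 to 38 mm higher.
- knob_top (a point): Top of the wooden ball knob (26 mm diameter) on the marker arm's free end, its centre 175 mm from the hinge axis. With the arm down it is at x = -97 mm in the stand's frame, 148 mm above the bench. Push it down along its arc with the shut fingers, the tool leaning 20 to 30 degrees back towards the robot (-x) to clear the magnifier.
- bench_block: Bystander: steel bench block 70 x 70 x 22 mm, origin under its centre. Leave alone.
- chasing_hammer: Bystander: hammer about 270 mm long with a wooden handle, lying along its own x. Leave alone.
- flux_jar: Bystander: amber jar with a lid, 52 mm in diameter, 55 mm high, origin under its centre. Leave alone.
Mind the look-alikes: they are no part of the job. Several things have the shape of the hanger; the one meant has the colours described above.

How it is judged:
By the outcome, as a careful person would: the job done as asked, in the order asked, and still so for the second after the job is handed in, with the robot touching nothing.
It also fails if it takes over 72 s, if anything falls off the work surface, if the arm or the gripper's body presses on something with over 40 N, if the wrist force passes 120 N, or if a joint passes its speed limit or range.

ROBOT

A 6-joint arm with a two-finger parallel gripper is mounted at the origin on the work surface. World frame = base frame: x ahead of the robot, y to its left, z up, the work surface at z = 0. Lengths are in mm, angles in rad, forces in N, time in s.
With the tool pointing down it reaches from about 350 to 975 mm from the base axis. Payload 7.1 kg.
Tool frame: the origin (TCP) lies between the finger pads; the fingertips stand 14 mm ahead of it and the grasp point (between the pads) lies 5 mm behind it; z points along the fingers, y is the line along which they close (so a half turn about z gives the same grasp; the last joint's range is limited). The gripper opens to 88 mm and grips with 3 to 60 N. Pads are 20 mm wide; open, the fingers measure 115 mm over their backs; the gripper's body (75 mm by 178 mm) begins 61 mm behind the grasp point.
Start: joints at [1.241, 0.423, 1.63, -0, 1.089, -0.019], TCP at [191.106, 595.049, 236.675] pointing down, gripper open.
Joint ranges: [-3, 3], [-0.9, 2.11], [0.09, 2.58], [-1.31, 4.45], [0.11, 2.69], [-2.54, 2.54]. Speed limits (rad/s): [2.39, 2.39, 3.01, 3.14, 3.14, 3.14].

INTERFACE

Orientations are given as a rotation vector (axis times angle).
In Python, from workcell import ctrl gives the robot as it stands. The module is installed in compiled form; this text tells all that it offers.
- The arm moves only by the tool servo_tool, never from a script. Its argument "plan" is a list of rows, each a list of 3 entries, a list of its own where there are three numbers: the closure, from 0 (fully open) to 1 (shut), then the shift along the world's x, y, z in mm, then the turn about the world's z in degrees. In form: [[hand, [x, y, z], yaw], ...]. A call has 1 to 10 rows; each row is the pose to reach, as a shift and turn from the pose commanded when the call began; what a row does not reach only later rows make up. A row lasts 1/12 s, in which the tool goes at most 41.7 mm and 7.16 degrees, less where a joint would pass 70% of its speed; a pose out of reach is approached as far as the arm can. A call with a gripper value outside its range is refused whole. The fingers move at their own pace and stop on an object; the grip force is fixed at half the most. Time passes only in rows, so rows that repeat a pose let the fingers close. It gives the time, the measured TCP pose, the force, the opening and the grip force at its end, in the units of the state.
- ctrl.get_obs(): the state, without advancing time (a new reading comes with each control period).
- ctrl.get_image(name): name is "scene" or "top" or "wrist"; returns the picture (400x640x3 uint8, blue, green, red); there is no depth.
- ctrl.camera_info(name): a dict with "fovy" (degrees; the focal length in pixels is half the picture's height over the tangent of half this angle, whatever the lens; pixels are square), "cx", "cy" (the principal point, pixels), "k1" (the pictures are not rectified: a ray, as slopes to the right and down, at radius r is drawn at 1 + k1 r^2 times it, then the intrinsics apply), "rvec" (rotation vector, rad) and "tvec" (3), from world to camera coordinates, as OpenCV has them; the wrist camera has in their place "T_tool_cam" (4x4, takes a point from camera to tool coordinates, whose origin is the TCP and whose axes are the flange's). Camera axes: x right, y down, z forward; pixel columns grow to the right and rows downward; lengths in mm; the calibration is good to about 2 mm. A picture is of the moment at which its call begins: read the wrist's pose just before it. camera_info takes no time and is no camera call.
- ctrl.close_job(): hands the job in; it is judged then, once.
The state is a dict: "t": time; "qpos": joint angles; "qvel": joint speeds; "joint_torque": joint torques, N m; "ee_pos": TCP position; "orientation": TCP orientation; "ft_force": force on the tool from outside, world axes, zero at the start; "moment": the same for the moment, N m; "width": finger opening in mm; "grasp_force": force on a finger pad.
Only numpy, scipy, OpenCV 4.12 (cv2) and the standard library are available. Lean on these libraries where they do the work, as an engineer would, in place of code of your own. Each camera call takes 0.05 s, during which the arm holds its last target. There are 200 camera calls.

## Working session

There is one attempt and no reset: what is moved stays moved. The work goes in short steps, Python scripts to look and compute and a tool call to move; the robot and the scene stay as the last step left them, time stands still between calls to the robot, and variables do not carry over. Pictures are saved under pics/ and viewed, at most 10 in all, crops included, and the job is handed in when it is done.

Besides the shell and the picture viewer there is one more tool, called after "Request:" as a command line: name --argument value ..., lists and objects as JSON in quotes. servo_tool: Moves the arm, as the interface text tells. Its arguments: {"type":"object","properties":{"plan":{"type":"array"}},"required":["plan"]}

```bash
mkdir -p pics; cat > h.py <<'E'
import numpy as np, cv2
from workcell import ctrl
from scipy.spatial.transform import Rotation as R
def cam(n):
    i=ctrl.camera_info(n); f=200/np.tan(np.radians(i['fovy'])/2)
    if 'rvec' in i:
        Rm=cv2.Rodrigues(np.array(i['rvec'],float))[0]; t=np.array(i['tvec'],float).ravel()
    else:
        o=ctrl.get_obs(); T=np.eye(4); T[:3,:3]=R.from_rotvec(o['orientation']).as_matrix(); T[:3,3]=o['ee_pos']
        W=np.linalg.inv(T@np.array(i['T_tool_cam'])); Rm=W[:3,:3]; t=W[:3,3]
    K=np.array([[f,0,i['cx']],[0,f,i['cy']],[0,0,1]]); return K,np.array([i['k1'],0,0,0,0.]),Rm,t
def ray(c,uv):
    K,d,Rm,t=c; s=cv2.undistortPoints(np.array(uv,float).reshape(-1,1,2),K,d).reshape(-1,2)
    return -Rm.T@t, np.c_[s,np.ones(len(s))]@Rm
def onz(c,uv,z):
    o,d=ray(c,uv); return o+d*((z-o[2])/d[:,2])[:,None]
def proj(c,P):
    K,d,Rm,t=c; return cv2.projectPoints(np.array(P,float).reshape(-1,1,3),cv2.Rodrigues(Rm)[0],t,K,d)[0].reshape(-1,2)
def tri(c1,u1,c2,u2):
    o1,d1=ray(c1,u1);o2,d2=ray(c2,u2);d1=d1[0];d2=d2[0]
    s=np.linalg.lstsq(np.c_[d1,-d2],o2-o1,rcond=None)[0]; a=o1+s[0]*d1;b=o2+s[1]*d2
    return (a+b)/2,np.linalg.norm(a-b)
E
python3 - <<'E'
from h import *
for n in('scene','top','wrist'): cv2.imwrite(f'pics/{n}0.png',ctrl.get_image(n)); i=ctrl.camera_info(n); print(n,i)
print(ctrl.get_obs())
a=cv2.imread('pics/top0.png');b=cv2.imread('pics/scene0.png')
E
```

```text
scene {'fovy': 57.94343056743, 'cx': 324.10311950069627, 'cy': 202.7480241396818, 'k1': -0.0782569995396578, 'rvec': array([ 0.84703188,  2.41224272, -1.26523217]), 'tvec': array([ 461.72309134,  -50.2079615 , 1279.84038376])}
top {'fovy': 44.78322205771559, 'cx': 324.21356936643514, 'cy': 201.60451545253892, 'k1': -0.008832340073596739, 'rvec': array([ 2.18430687, -2.21229483,  0.05477487]), 'tvec': array([ -35.1232231 ,  540.02999916, 1724.61236465])}
wrist {'fovy': 61.544472098677296, 'cx': 316.3171563568306, 'cy': 204.15731581815987, 'k1': -0.03805451423688584, 'T_tool_cam': array([[-6.59779019e-04, -9.62848390e-01, -2.70041743e-01,
         7.34855054e+01],
       [ 9.99999604e-01, -7.96700211e-04,  3.97430253e-04,
         2.92902176e-01],
       [-5.97807393e-04, -2.70041374e-01,  9.62848534e-01,
        -1.48325110e+02],
       [ 0.00000000e+00,  0.00000000e+00,  0.00000000e+00,
         1.00000000e+00]])}
{'t': 0.15, 'qpos': array([ 1.24095987e+00,  4.23680906e-01,  1.63052600e+00, -4.54278806e-06,
        1.08861213e+00, -1.90038006e-02]), 'qvel': array([-0.00114942, -0.00478116, -0.00258434,  0.00029919, -0.00043119,
        0.00111487]), 'joint_torque': array([-4.26618681e-04, -5.44982600e+01, -2.73919040e+01,  6.43841992e-02,
        2.05126719e-02, -1.08805159e-04]), 'ee_pos': array([190.99589755, 594.64678317, 236.06598154]), 'orientation': array([-4.86255899e-01, -3.10352118e+00,  1.89813713e-03]), 'ft_force': array([0.32145981, 0.69776965, 0.71777109]), 'moment': array([-0.02267229,  0.05457057,  0.00656556]), 'grasp_force': 0.0, 'width': 87.61373794343572}
```

View pics/scene0.png

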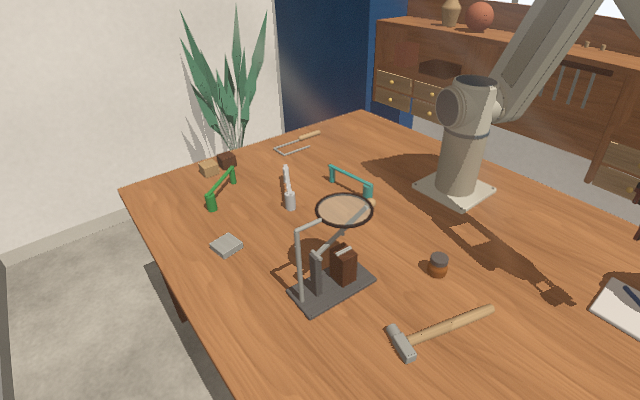

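View pics/top0.png

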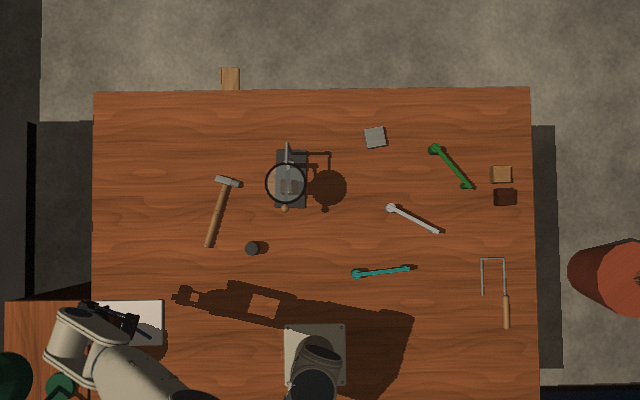

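```bash
python3 - <<'E'
from h import *
a=cv2.imread('pics/top0.png');b=cv2.imread('pics/scene0.png')
A=cv2.resize(a[190:245,375:455],None,fx=5,fy=5,interpolation=cv2.INTER_CUBIC)
B=cv2.resize(b[155:225,255:335],None,fx=5,fy=5,interpolation=cv2.INTER_CUBIC)[:275]
C=cv2.resize(a[140:220,265:345],None,fx=5,fy=4,interpolation=cv2.INTER_CUBIC)[:320]
D=cv2.resize(b[180:320,260:400],None,fx=400/140,fy=320/140,interpolation=cv2.INTER_CUBIC)
cv2.imwrite('pics/crop0.png',np.vstack([np.hstack([A,B]),np.hstack([C,D])]))
hsv=cv2.cvtColor(a,cv2.COLOR_BGR2HSV); m=((hsv[...,1]<60)&(hsv[...,2]>90)).astype(np.uint8)
m[:195]=0;m[245:]=0;m[:,:370]=0;m[:,460:]=0
c=cam('top')
p=np.argwhere(m)[:,::-1]; r=cv2.minAreaRect(p.astype(np.float32)); print(r,m.sum()); bx=cv2.boxPoints(r)
print('bar box on z=66',onz(c,bx,66).round(1))
# stand base: dark gray
ms=((hsv[...,1]<70)&(hsv[...,2]<110)).astype(np.uint8); ms[:140]=0; ms[215:]=0; ms[:,:265]=0; ms[:,310:]=0
q=np.argwhere(ms)[:,::-1]; r=cv2.minAreaRect(q.astype(np.float32)); print('base',r,onz(c,cv2.boxPoints(r),12).round(1))
print('rough thick',onz(c,[[390,208],[438,232],[285,208],[286,183]],66).round(1))
E
```

```text
((412.1758117675781, 217.58392333984375), (59.030460357666016, 8.942766189575195), 25.513870239257812) 276
bar box on z=66 [[ 509.  -247.6   66. ]
 [ 536.9 -261.5   66. ]
 [ 446.4 -444.5   66. ]
 [ 418.6 -430.5   66. ]]
base ((285.3050842285156, 174.3721923828125), (39.96804428100586, 64.82817077636719), 2.290609836578369) [[526.7 173.6  12. ]
 [760.1 162.6  12. ]
 [752.5  18.8  12. ]
 [519.2  30.7  12. ]]
rough thick [[ 511.9 -269.8   66. ]
 [ 426.6 -434.5   66. ]
 [ 516.5   94.4   66. ]
 [ 603.4   90.1   66. ]]
```

View pics/crop0.png

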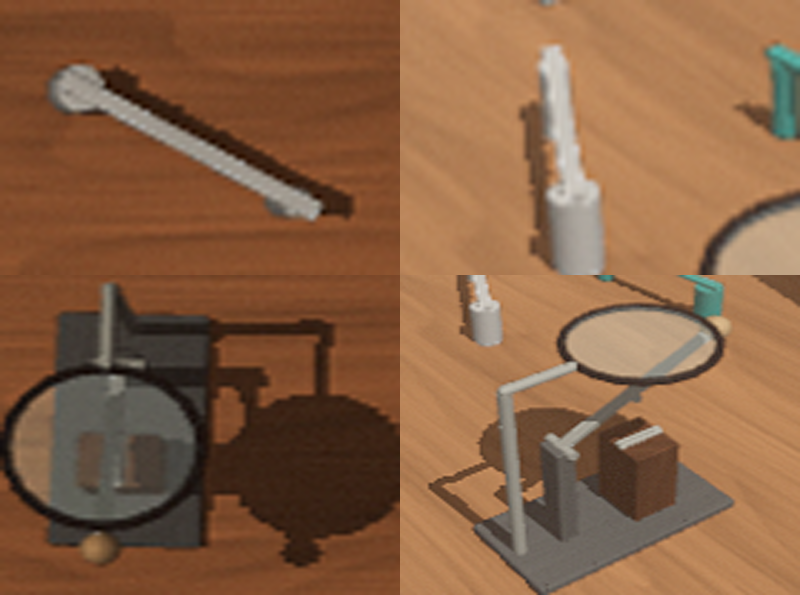

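The three look-alikes in the top view are the green one at (450,167), the silver one at (414,220) and the teal one at (382,271). Only the silver one is plain aluminium, and the crop confirms it: thick drop at (390,208), thin end at (439,232). The stand's ridge is at about (286,183), with the knob on the robot's side at (285,208).

```bash
python3 - <<'E'
from h import *
a=cv2.imread('pics/top0.png'); c=cam('top'); s=cam('scene')
hsv=cv2.cvtColor(a,cv2.COLOR_BGR2HSV); m=((hsv[...,1]<60)&(hsv[...,2]>90)).astype(np.uint8)
m[:195]=0;m[245:]=0;m[:,:399]=0;m[:,460:]=0
p=np.argwhere(m)[:,::-1].astype(float); W=onz(c,p,66)[:,:2]
v=cv2.fitLine(W.astype(np.float32),cv2.DIST_HUBER,0,.01,.01).ravel(); d=v[:2]
if d[1]>0:d=-d
s_=(W-v[2:])@d; E=v[2:]+d*s_.max(); print('dir',d,np.degrees(np.arctan2(d[1],d[0])),'end',E,'mid',E-100*d,'thin',E-15*d,'thickfoot',E-185*d)
print('thick circle',onz(c,[[390.4,207.6]],62))
print('ridge (scene, z110)',onz(s,[[336,253.5],[351.7,246.9]],110))
print('base corners',onz(c,[[277,150],[307,151.3],[276,207.5],[306.4,207.5]],12))
E
```

```text
dir [-0.48295888 -0.875643  ] -118.87884 end [ 426.27437263 -434.29788296] mid [ 474.57025963 -346.73358242] thin [ 433.51875597 -421.1632375 ] thickfoot [ 515.62176948 -272.30392544]
thick circle [[ 513.40694008 -271.74995859   62.        ]]
ridge (scene, z110) [[614.15806418  82.54608338 110.        ]
 [569.81278828  88.74395548 110.        ]]
base corners [[727.68155756 125.55514433  12.        ]
 [721.6107893   17.63512566  12.        ]
 [520.65078232 130.80254477  12.        ]
 [519.269692    22.01986594  12.        ]]
```

Request:
servo_tool --plan '[[0,[40,-30,40],-7],[0,[80,-60,80],-14],[0,[120,-80,120],-21],[0,[160,-100,150],-28],[0,[190,-130,150],-35],[0,[220,-160,150],-42],[0,[250,-195,150],-49],[0,[270,-230,150],-56],[0,[280,-265,150],-63],[0,[290,-300,150],-70]]'

```text
t: 0.98
ee_pos: [459.2, 341.7, 384.6]
orientation: [2.185, 2.257, 0.001]
ft_force: [-0.9, -0.1, 0.6]
width: 88.0
grasp_force: 0.0
```

Request:
servo_tool --plan '[[0,[0,-40,0],-4],[0,[0,-80,0],-8],[0,[0,-120,0],-12],[0,[0,-160,0],-16],[0,[0,-200,0],-20],[0,[0,-240,0],-24],[0,[-5,-280,0],-28],[0,[-10,-320,0],-31],[0,[-15,-360,0],-31],[0,[-20,-400,-10],-31]]'

```text
t: 1.82
ee_pos: [437.9, -58.6, 375.9]
orientation: [2.702, 1.598, 0.004]
ft_force: [1.2, -1.0, 0.4]
width: 87.8
grasp_force: 0.0
```

Request:
servo_tool --plan '[[0,[-3,-40,-10],0],[0,[-6,-80,-20],0],[0,[-10,-120,-40],0],[0,[-13,-160,-60],0],[0,[-17,-200,-80],0],[0,[-20,-240,-100],0],[0,[-24,-280,-117],0],[0,[-27,-316,-117],0],[0,[-27,-316,-117],0],[0,[-27,-316,-117],0]]'

```text
t: 2.65
ee_pos: [410.0, -374.8, 256.4]
orientation: [-2.706, -1.594, 0.001]
ft_force: [-0.2, 1.1, 0.3]
width: 87.7
grasp_force: 0.0
```

```bash
python3 - <<'E'
from h import *
o=ctrl.get_obs(); print(o['ee_pos'],o['orientation'],o['ft_force'],o['moment'],o['t'],o['qpos'])
c=cam('wrist'); w=ctrl.get_image('wrist'); t=ctrl.get_image('top')
sc=ctrl.get_image('scene')
np.save('cw.npy',np.array(0))
d=np.array([-.48296,-.87564]); n=np.array([-d[1],d[0]]); E=np.array([426.3,-434.3])
pts=[[*(E),66],[*(E-15*d),66],[*(E-100*d),66],[*(E-185*d),66]]
print(proj(c,pts).round(1))
h=cv2.resize(t[200:380,280:480],None,fx=2,fy=2); h=h[:400]; 
cv2.imwrite('pics/w1.png',cv2.resize(np.hstack([w,cv2.resize(h,(400,400*h.shape[0]//h.shape[1]))[:400] if False else cv2.resize(h,(400,400))]),(800,308)))
cv2.imwrite('pics/w1raw.png',w)
E
```

```text
[ 410.03369871 -374.82901449  256.40509816] [-2.70589686e+00 -1.59374183e+00  8.41119812e-04] [-0.1802415   1.11529902  0.30799843] [-0.01870544  0.07176259 -0.06893089] 2.65 [-7.61900058e-01  2.98997899e-01  1.76661174e+00 -2.04403740e-04
  1.07731042e+00 -2.55573546e-01]
[[356.8 225.4]
 [357.2 212. ]
 [359.7 129.7]
 [362.3  36.5]]
```

View pics/w1.png

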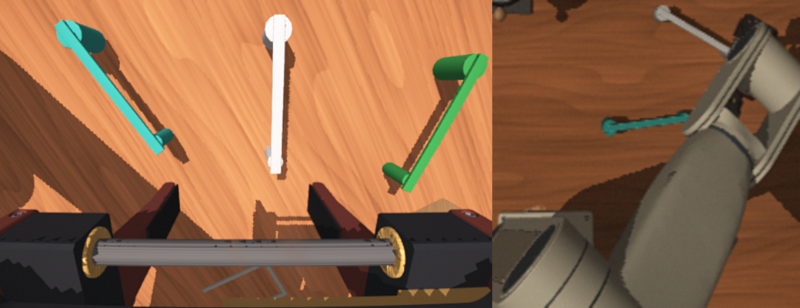

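```bash
python3 - <<'E'
from h import *
c=cam('wrist'); w=cv2.imread('pics/w1raw.png'); hsv=cv2.cvtColor(w,cv2.COLOR_BGR2HSV)
m=((hsv[...,1]<25)&(hsv[...,2]>200)).astype(np.uint8); m[260:]=0;m[:,:330]=0;m[:,400:]=0
rows=[(y,np.where(m[y])[0]) for y in range(60,222,4)]
mid=[( (x.min()+x.max())/2,y,x.max()-x.min()+1) for y,x in rows if len(x)>5]
print([tuple(np.round(k,1)) for k in mid[::4]]); ys=np.where(m.any(1))[0]; print(ys.min(),ys.max())
P=onz(c,[k[:2] for k in mid if k[1]<190 ],66)[:,:2]; v=cv2.fitLine(P.astype(np.float32),cv2.DIST_HUBER,0,.01,.01).ravel(); d=v[:2]; d=d if d[1]<0 else -d
x=np.where(m[ys.max()-1])[0].mean(); E=onz(c,[[x,ys.max()+.5]],66)[0,:2]; E=v[2:]+d*((E-v[2:])@d)
o=ctrl.get_obs(); print(np.degrees(np.arctan2(d[1],d[0])),E,'thin',E-15*d,'target',E-8*d,'shift',E-8*d-o['ee_pos'][:2])
rv=o['orientation'];print('closing',np.degrees(np.arctan2(*R.from_rotvec(rv).as_matrix()[:2,1][::-1])))
E
```

```text
[(np.float64(362.0), np.float64(60.0), np.float64(15.0)), (np.float64(361.5), np.float64(76.0), np.float64(14.0)), (np.float64(361.5), np.float64(92.0), np.float64(14.0)), (np.float64(361.5), np.float64(108.0), np.float64(14.0)), (np.float64(360.5), np.float64(124.0), np.float64(14.0)), (np.float64(360.0), np.float64(140.0), np.float64(13.0)), (np.float64(360.0), np.float64(156.0), np.float64(13.0)), (np.float64(359.0), np.float64(172.0), np.float64(13.0)), (np.float64(359.0), np.float64(188.0), np.float64(13.0)), (np.float64(357.0), np.float64(204.0), np.float64(17.0)), (np.float64(358.0), np.float64(220.0), np.float64(13.0))]
19 224
-118.355576 [ 428.98270276 -431.0867273 ] thin [ 436.10683301 -417.88647096] target [ 432.78223899 -424.04659049] shift [ 21.96094208 -52.4797973 ]
closing -28.78704539488151
```

Request:
servo_tool --plan '[[0,[12,-28,-20],0],[0,[22,-50,-40],0],[0,[22,-50,-80],0],[0,[22,-50,-120],0],[0,[22,-50,-155],0],[0,[22,-50,-180],0],[0,[22,-50,-195],0],[0,[22,-50,-204],0],[0,[22,-50,-204],0],[0,[22,-50,-204],0]]'

```text
t: 3.63
ee_pos: [433.6, -422.2, 54.3]
orientation: [2.703, 1.6, 0.0]
ft_force: [0.7, -0.3, 0.1]
width: 87.8
grasp_force: 0.0
```

```bash
python3 - <<'E'
from h import *
o=ctrl.get_obs(); print(o['ee_pos'],o['t'],o['ft_force'])
c=cam('wrist'); w=ctrl.get_image('wrist'); cv2.imwrite('pics/w2.png',w)
d=np.array([np.cos(np.radians(-118.6)),np.sin(np.radians(-118.6))]);E=np.array([427.7,-432.7])
print('end px',proj(c,[[*E,66],[*(E-100*d),66]]))
hsv=cv2.cvtColor(w,cv2.COLOR_BGR2HSV);m=((hsv[...,1]<40)&(hsv[...,2]>170)).astype(np.uint8);m[:,:280]=0;m[:,420:]=0
for y in range(100,400,15):
  x=np.where(m[y])[0]; print(y,(x.min(),x.max()) if len(x) else '',end=';')
E
```

```text
[ 433.59399095 -422.15066323   54.26858658] 3.6333 [ 0.6586644  -0.29338093  0.07396193]
end px [[315.53469087 304.32578391]
 [314.58326818  73.68055769]]
100 (np.int64(300), np.int64(334));115 (np.int64(301), np.int64(334));130 (np.int64(301), np.int64(334));145 (np.int64(301), np.int64(334));160 (np.int64(301), np.int64(334));175 (np.int64(301), np.int64(333));190 (np.int64(302), np.int64(333));205 (np.int64(302), np.int64(333));220 (np.int64(302), np.int64(333));235 (np.int64(300), np.int64(333));250 (np.int64(298), np.int64(332));265 (np.int64(297), np.int64(338));280 (np.int64(298), np.int64(337));295 ;310 ;325 ;340 ;355 ;370 ;385 ;
```

View pics/w2.png

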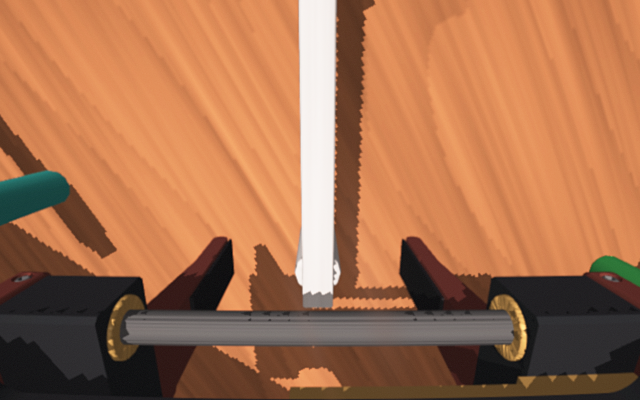

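Request:
servo_tool --plan '[[0,[-2,-4,-2],0],[0,[-2,-4,-2],0],[1,[-2,-4,-2],0],[1,[-2,-4,-2],0],[1,[-2,-4,-2],0],[1,[-2,-4,-2],0],[1,[-2,-4,-2],0],[1,[-2,-4,-2],0]]'

```text
t: 4.35
ee_pos: [430.8, -426.7, 51.4]
orientation: [-2.704, -1.599, -0.0]
ft_force: [-0.3, 0.2, 0.1]
width: 51.1
grasp_force: 0.0
```

Request:
servo_tool --plan '[[1,[0,0,0],0],[1,[0,0,0],0],[1,[0,0,0],0]]'

```text
t: 4.6
ee_pos: [430.8, -426.7, 51.4]
orientation: [-2.704, -1.599, 0.0]
ft_force: [0.1, 0.1, 0.7]
width: 31.4
grasp_force: 0.0
```

```bash
python3 - <<'E'
from h import *
o=ctrl.get_obs(); print(o)
E
```

```text
{'t': 4.6, 'qpos': array([-8.00255266e-01,  6.50858059e-01,  1.76190839e+00, -8.46043589e-06,
        7.28881205e-01, -2.97494832e-01]), 'qvel': array([-0.00027121,  0.00026646, -0.00263029, -0.00092289, -0.00085747,
        0.00041613]), 'joint_torque': array([-3.64287902e-03, -5.83505201e+01, -1.84272069e+01,  4.35314770e-02,
        3.67234298e-02,  9.22490722e-05]), 'ee_pos': array([ 430.82424715, -426.7374235 ,   51.40925692]), 'orientation': array([-2.70413534e+00, -1.59903997e+00,  2.88476767e-05]), 'ft_force': array([0.05062755, 0.1326644 , 0.67924321]), 'moment': array([-0.04017534,  0.11730152, -0.04341214]), 'grasp_force': 0.0, 'width': 31.366036254361582}
```

Request:
servo_tool --plan '[[1,[0,0,0],0],[1,[0,0,0],0],[1,[0,0,0],0],[1,[0,0,0],0],[1,[0,0,0],0],[1,[0,0,5],0],[1,[0,0,15],0],[1,[0,0,25],0],[1,[0,0,30],0],[1,[0,0,30],0]]'

```text
t: 5.43
ee_pos: [431.7, -427.6, 83.5]
orientation: [2.702, 1.597, 0.001]
ft_force: [-0.6, -0.8, -1.8]
width: 21.3
grasp_force: 30.0
```

```bash
python3 - <<'E'
from h import *
F=[];M=[]
for k in range(14):
    im=ctrl.get_image('scene' if k<1 else 'wrist'); 
    if k==0: cv2.imwrite('pics/s3.png',im)
    if k==1: cv2.imwrite('pics/w3.png',im)
    o=ctrl.get_obs();F.append(o['ft_force']);M.append(o['moment'])
Rt=R.from_rotvec(o['orientation']).as_matrix()
F=np.array(F)@Rt;M=np.array(M)@Rt
print(o['t'],o['ee_pos'],o['width'],o['grasp_force'],'\nF',F.mean(0),F.std(0),'\nM',M.mean(0),M.std(0))
w=cv2.imread('pics/w3.png');hsv=cv2.cvtColor(w,cv2.COLOR_BGR2HSV);m=((hsv[...,1]<40)&(hsv[...,2]>170)).astype(np.uint8);m[:,:280]=0;m[:,420:]=0
for y in range(0,400,20):
  x=np.where(m[y])[0]; print(y,(x.min(),x.max()) if len(x) else '',end=';')
E
```

```text
6.1333 [ 430.80854853 -426.73217585   81.33090634] 21.43909889231231 29.98060102807358 
F [ 0.08565388 -0.07201449  1.93571211] [0.53631633 0.53433439 0.3681357 ] 
M [ 0.05546614 -0.28596796  0.00726747] [0.0238894  0.02311893 0.02884501]
0 (np.int64(296), np.int64(333));20 (np.int64(297), np.int64(333));40 (np.int64(297), np.int64(332));60 (np.int64(297), np.int64(332));80 (np.int64(298), np.int64(332));100 (np.int64(298), np.int64(332));120 (np.int64(298), np.int64(332));140 (np.int64(299), np.int64(332));160 (np.int64(299), np.int64(331));180 (np.int64(299), np.int64(331));200 (np.int64(300), np.int64(331));220 (np.int64(300), np.int64(332));240 (np.int64(298), np.int64(331));260 (np.int64(294), np.int64(338));280 (np.int64(326), np.int64(331));300 ;320 ;340 ;360 ;380 ;
```

Request:
servo_tool --plan '[[1,[0,0,20],0],[1,[0,0,50],0],[1,[2,10,85],2],[1,[5,40,115],5],[1,[8,75,140],8],[1,[12,110,160],11],[1,[15,148,175],14],[1,[18,186,190],17],[1,[22,224,200],20],[1,[25,262,210],23]]'

```text
t: 6.97
ee_pos: [455.7, -163.1, 292.5]
orientation: [2.328, 2.108, 0.001]
ft_force: [1.1, 1.1, -2.3]
width: 21.1
grasp_force: 30.0
```

Request:
servo_tool --plan '[[1,[3,35,3],2],[1,[6,70,5],4],[1,[8,100,8],4],[1,[10,125,8],4],[1,[10,140,8],4],[1,[10,145,8],4],[1,[10,145,8],4],[1,[10,145,8],4]]'

```text
t: 7.63
ee_pos: [465.7, -20.1, 299.4]
orientation: [2.255, 2.187, -0.001]
ft_force: [0.4, 0.7, -1.9]
width: 21.0
grasp_force: 30.0
```

```bash
python3 - <<'E'
from h import *
o=ctrl.get_obs(); print(o['t'],o['ee_pos'],o['orientation'],o['grasp_force'])
np.savez('w4.npz',*cam('wrist')); w=ctrl.get_image('wrist'); cv2.imwrite('pics/w4.png',w)
s=ctrl.get_image('scene');cv2.imwrite('pics/s4.png',s)
s0=cv2.imread('pics/scene0.png')
S=cv2.resize(s0[230:310,280:380],(500,400),interpolation=cv2.INTER_CUBIC)[:,:]
cv2.imwrite('pics/v4.png',np.vstack([cv2.resize(w[:,240:640][:240],(500,300)),cv2.resize(s0[230:290,280:380],(500,300),interpolation=cv2.INTER_CUBIC)]))
E
```

```text
7.6333 [465.7112371  -20.10681845 299.39956035] [ 2.25545311e+00  2.18662656e+00 -5.41340880e-04] 29.989003299269825
```

View pics/v4.png

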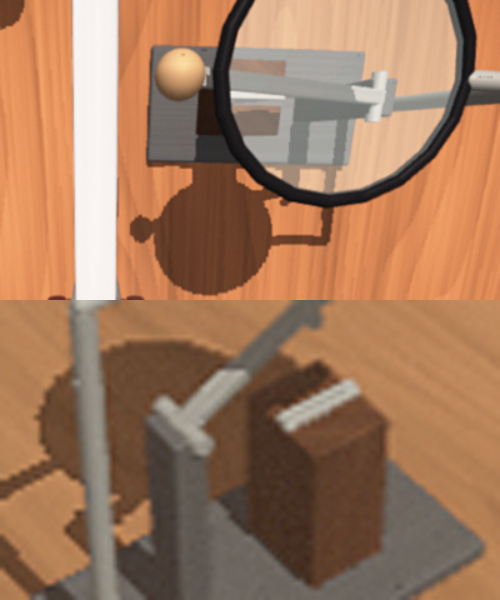

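```bash
python3 - <<'E'
from h import *
z=np.load('w4.npz'); c=[z[k] for k in z.files]; s=cam('scene'); t=cam('top')
f=lambda p:[[240+x/1.25,y/1.25] for x,y in p]
print('base w',onz(c,f([[150,46],[148,160],[365,52],[349,166]]),12).round(1).tolist())
print('block far corners',onz(c,f([[287,60],[279,135]]),104).round(1).tolist())
print('ridge w',onz(c,f([[230,93],[285,97]]),110).round(1).tolist())
print('ridge s',onz(s,[[336.6,255],[351.4,247.2]],109).round(1).tolist())
print('base s',onz(s,[[280+480/5,230+243/5]],12).round(1).tolist())
for nm,cc in(('top',t),('w',c)):
    im=cv2.imread('pics/top0.png' if nm=='top' else 'pics/w4.png'); h=cv2.cvtColor(im,cv2.COLOR_BGR2HSV)
    m=((h[...,1]<70)).astype(np.uint8); 
    if nm=='top': m[:140]=0;m[215:]=0;m[:,:265]=0;m[:,320:]=0
    else: m[:,:345]=0; m[200:]=0; m[:,560:]=0
    # magnifier hull from dark rim
    r=((h[...,2]<45)).astype(np.uint8)*255
    if nm=='top': r[:150]=0;r[215:]=0;r[:,:260]=0;r[:,315:]=0
    else: r[:,:400]=0;r[190:]=0
    cs=max(cv2.findContours(r,cv2.RETR_EXTERNAL,cv2.CHAIN_APPROX_NONE)[0],key=len)[:,0]
    P=onz(cc,cs,229)
    A=np.c_[2*P[:,:2],np.ones(len(P))]; b=(P[:,:2]**2).sum(1)
    for _ in range(5):
        q=np.linalg.lstsq(A,b,rcond=None)[0]; rr=np.sqrt(q[2]+q[:2]@q[:2]); e=abs(np.hypot(*(P[:,:2]-q[:2]).T)-rr); k=e<max(1.5,np.median(e)*2); P,A,b=P[k],A[k],b[k]
    print(nm,'magn',q[:2],rr,len(P))
E
```

```text
base w [[523.2, 137.4, 12.0], [521.2, 30.6, 12.0], [732.7, 128.4, 12.0], [729.4, 19.2, 12.0]]
block far corners [[616.5, 107.7, 104.0], [614.4, 52.2, 104.0]]
ridge w [[571.8, 84.1, 110.0], [614.4, 80.3, 110.0]]
ridge s [[615.7, 86.6, 109.0], [570.3, 88.3, 109.0]]
base s [[527.5, 138.8, 12.0]]
top magn [591.17188572  77.25613556] 65.5289093263861 61
w magn [592.74417575  80.91849439] 62.33256460771498 820
```

Request:
servo_tool --plan '[[1,[-4,-1,-30],-1],[1,[-4,-1,-70],-1],[1,[-4,-1,-110],-1],[1,[-4,-1,-145],-1],[1,[-4,-1,-170],-1],[1,[-4,-1,-183],-1],[1,[-4,-1,-187],-1],[1,[-4,-1,-187],-1],[1,[-4,-1,-187],-1]]'

```text
t: 8.48
ee_pos: [462.4, -21.3, 113.0]
orientation: [2.276, 2.165, 0.001]
ft_force: [0.7, -0.1, -2.7]
width: 21.3
grasp_force: 30.0
```

```bash
python3 - <<'E'
from h import *
o=ctrl.get_obs(); print(o['t'],o['ee_pos'],o['orientation'],o['grasp_force'])
s=ctrl.get_image('scene');cv2.imwrite('pics/s5.png',s)
cv2.imwrite('pics/v5.png',cv2.resize(s[120:320,230:500],(810*800//810,592)))
E
```

```text
8.4833 [462.44368348 -21.34789078 112.98674642] [2.27580871e+00 2.16485339e+00 8.12820408e-04] 29.989074940094724
```

View pics/v5.png

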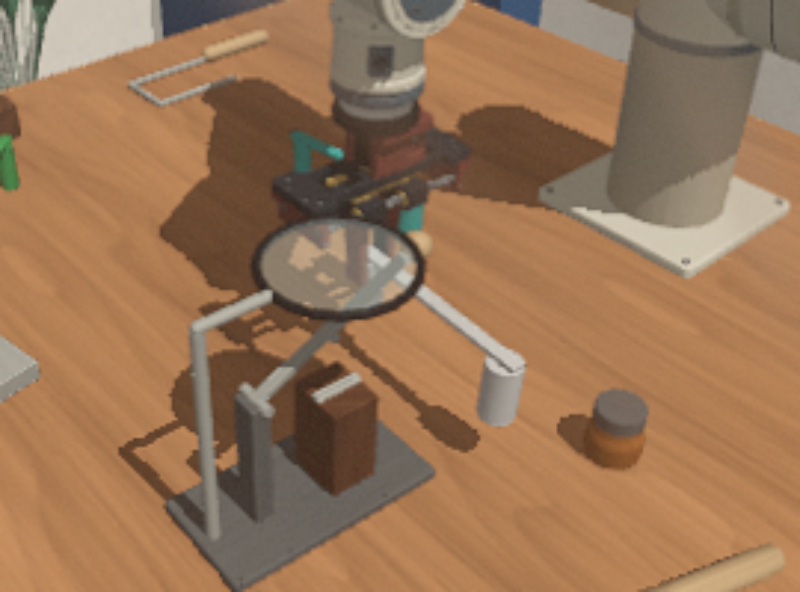

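```bash
python3 - <<'E'
from h import *
s=cam('scene'); 
print(proj(s,[[471.5,170.7,127.6],[471.5-7,170.7,127.6],[471.5+7,170.7,127.6],[470.8,155.7,61.6]]))
im=cv2.imread('pics/s5.png');h=cv2.cvtColor(im,cv2.COLOR_BGR2HSV);m=((h[...,1]<45)&(h[...,2]>130)).astype(np.uint8);m[:200]=0;m[270:]=0;m[:,:370]=0;m[:,410:]=0
p=np.argwhere(m)[:,::-1];print(p[:,0].max(),p[:,1].max())
for y in range(215,266,3):
  x=np.where(m[y])[0]; print(y,(x.min(),x.max()) if len(x) else '',end=';')
E
```

```text
[[405.37970172 241.5908497 ]
 [407.32813798 240.36450369]
 [403.41430928 242.82727307]
 [398.06221555 258.19642835]]
406 263
215 ;218 (np.int64(371), np.int64(375));221 (np.int64(373), np.int64(379));224 (np.int64(377), np.int64(383));227 (np.int64(380), np.int64(387));230 (np.int64(384), np.int64(390));233 (np.int64(388), np.int64(394));236 (np.int64(392), np.int64(398));239 (np.int64(396), np.int64(404));242 (np.int64(394), np.int64(406));245 (np.int64(396), np.int64(406));248 (np.int64(397), np.int64(405));251 (np.int64(396), np.int64(404));254 (np.int64(396), np.int64(404));257 (np.int64(395), np.int64(403));260 (np.int64(395), np.int64(403));263 (np.int64(396), np.int64(400));
```

Request:
servo_tool --plan '[[1,[20,-1,0],0],[1,[45,-2,0],0],[1,[70,-3,0],0],[1,[90,-4,0],0],[1,[105,-5,0],0],[1,[117,-6,0],0],[1,[124,-6,0],0],[1,[125,-6,0],0],[1,[125,-6,0],0]]'

```text
t: 9.28
ee_pos: [587.0, -26.8, 113.1]
orientation: [2.275, 2.166, 0.001]
ft_force: [-0.9, 0.5, -2.4]
width: 21.1
grasp_force: 30.0
```

```bash
python3 - <<'E'
from h import *
o=ctrl.get_obs(); print(o['t'],o['ee_pos'],o['orientation'],o['ft_force'])
s=ctrl.get_image('scene');cv2.imwrite('pics/s6.png',s)
cv2.imwrite('pics/v6.png',cv2.resize(s[140:310,260:440],(630,595)))
E
```

```text
9.2833 [586.97537202 -26.79584576 113.13993859] [2.27473376e+00 2.16584605e+00 9.25066952e-04] [-0.88791275  0.46164878 -2.39254626]
```

View pics/v6.png

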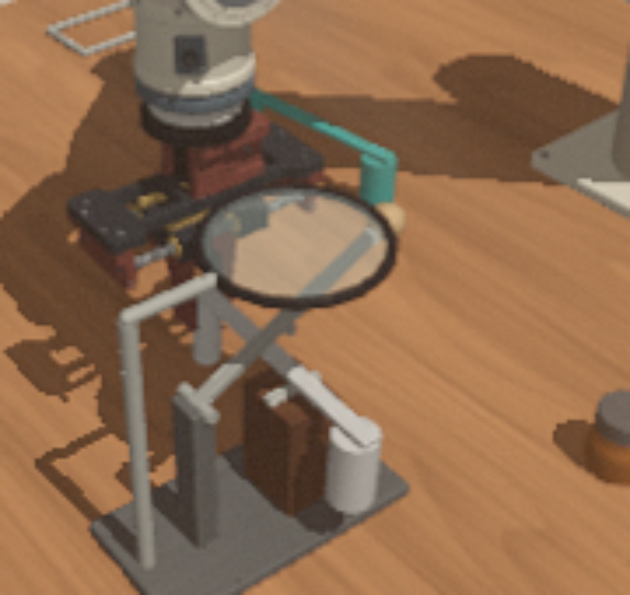

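Request:
servo_tool --plan '[[1,[0,0,-4],0],[1,[0,0,-7],0],[1,[0,0,-9],0],[1,[0,0,-11],0],[1,[0,0,-12],0],[1,[0,0,-12],0],[1,[0,0,-12],0]]'

```text
t: 9.92
ee_pos: [586.8, -26.5, 100.5]
orientation: [-2.275, -2.166, -0.0]
ft_force: [-2.1, 2.6, 2.2]
width: 21.4
grasp_force: 30.0
```

```bash
cat >> h.py <<'E'
def drop(tag):
    """bottom centre of thick drop & bar end in scene image; returns pixel stats"""
    im=ctrl.get_image('scene'); cv2.imwrite(f'pics/{tag}.png',im)
    h=cv2.cvtColor(im,cv2.COLOR_BGR2HSV);m=((h[...,1]<60)&(h[...,2]>135)).astype(np.uint8)
    m[:245]=0;m[310:]=0;m[:,:348]=0;m[:,:][:,385:]=0
    n,l,st,ce=cv2.connectedComponentsWithStats(m); k=1+st[1:,4].argmax()
    o=ctrl.get_obs(); print(tag,'t',round(o['t'],2),'bbox',st[k],'cen',ce[k].round(2),'F',o['ft_force'].round(1),'pos',o['ee_pos'].round(1),'w',round(o['width'],1))
E
python3 - <<'E'
from h import *
drop('d0');drop('d0b')
print(ctrl.get_obs()['moment'])
E
```

```text
d0 t 9.97 bbox [348 246  21  43 374] cen [360.03 269.04] F [-0.7  2.7  1.6] pos [586.9 -26.6 100.6] w 21.1
d0b t 10.02 bbox [348 246  21  43 375] cen [360.03 269.09] F [-1.3  1.7  2.7] pos [586.8 -26.6 100.6] w 21.0
[0.45498519 0.28578334 0.1352978 ]
```

Request:
servo_tool --plan '[[0.5,[0,0,0],0],[0.5,[0,0,0],0],[0.5,[0,0,0],0],[0.5,[0,0,0],0],[0.5,[0,0,0],0],[0.5,[0,0,0],0]]'

```text
t: 10.52
ee_pos: [586.8, -26.8, 100.4]
orientation: [2.275, 2.166, -0.0]
ft_force: [-0.3, 0.1, 1.1]
width: 44.1
grasp_force: 0.0
```

```bash
python3 - <<'E'
from h import *
drop('d1')
for k in range(8): ctrl.get_image('top')
drop('d2')
for k in range(8): ctrl.get_image('top')
drop('d3')
a,b=cv2.imread('pics/d0.png'),cv2.imread('pics/d3.png')
cv2.imwrite('pics/v7.png',np.hstack([cv2.resize(x[200:310,310:390],(400,550)) for x in(a,b)]))
E
```

```text
d1 t 10.57 bbox [348 246  21  42 388] cen [360.39 268.62] F [ 0.5  0.5 -0.3] pos [586.8 -26.8 100.4] w 43.9
d2 t 11.02 bbox [348 246  22  41 391] cen [360.98 268.16] F [0.9 0.5 0.2] pos [586.8 -26.7 100.4] w 43.7
d3 t 11.47 bbox [348 246  23  40 402] cen [361.59 267.36] F [-0.6 -0.7  0.9] pos [586.8 -26.7 100.4] w 44.0
```

View pics/v7.png

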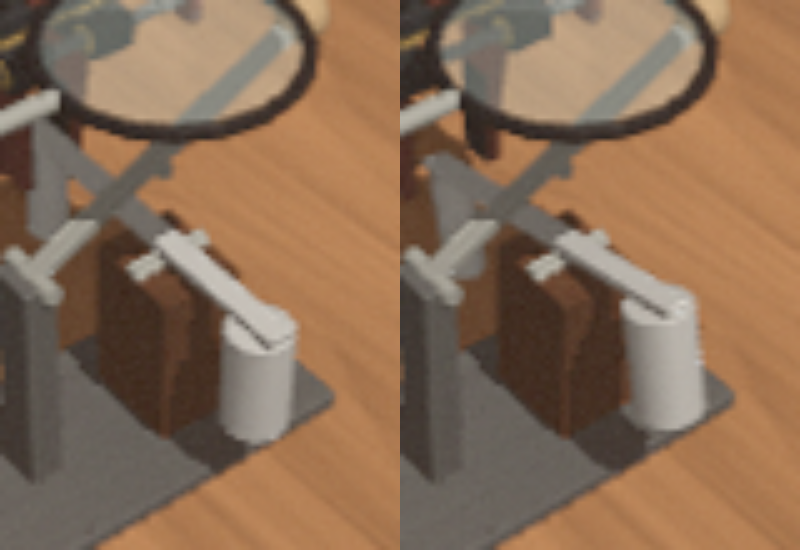

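```bash
cat >> h.py <<'E'
EDGE=np.array([592.3,81.5,110.]);YS=np.array([.0489,.9988,0]);XS=np.array([.9988,-.0489,0])
def tiltpred(b,deg):
    s=cam('scene');a=np.radians(deg);out=[]
    for y,z in((85,-60),(85,-30),(100,6)):
        u=y-b; out.append(EDGE+YS*(u*np.cos(a)-z*np.sin(a))+np.array([0,0,1])*(u*np.sin(a)+z*np.cos(a)))
    return proj(s,out)
E
python3 - <<'E'
from h import *
for k in range(6): ctrl.get_image('top')
drop('d4')
for k in range(6): ctrl.get_image('top')
drop('d5')
for t in (0,4,8,12,15): print(t,(tiltpred(17,t)).round(1).tolist())
for n in('d0','d3','d5'):
    im=cv2.imread(f'pics/{n}.png');h=cv2.cvtColor(im,cv2.COLOR_BGR2HSV);m=((h[...,1]<60)&(h[...,2]>150))
    print(n,[(y,*(lambda x:(x.min(),x.max()) if len(x) else ())(np.where(m[y,345:385])[0]+345)) for y in range(254,292,3)])
E
```

```text
d4 t 11.82 bbox [348 246  24  40 403] cen [361.65 267.47] F [-0.7 -0.2  0.2] pos [586.8 -26.8 100.4] w 44.0
d5 t 12.17 bbox [348 246  23  40 403] cen [361.59 267.42] F [0.  0.1 0.5] pos [586.8 -26.7 100.4] w 44.0
0 [[359.8, 283.5], [360.4, 274.7], [365.4, 267.4]]
4 [[361.0, 283.1], [361.0, 273.7], [365.3, 265.4]]
8 [[362.1, 282.6], [361.5, 272.6], [365.2, 263.3]]
12 [[363.1, 281.8], [362.0, 271.4], [364.9, 261.1]]
15 [[363.9, 281.2], [362.3, 270.4], [364.6, 259.4]]
d0 [(254, np.int64(348), np.int64(354)), (257, np.int64(351), np.int64(358)), (260, np.int64(354), np.int64(361)), (263, np.int64(356), np.int64(367)), (266, np.int64(355), np.int64(368)), (269, np.int64(357), np.int64(368)), (272, np.int64(361), np.int64(367)), (275, np.int64(361), np.int64(367)), (278, np.int64(360), np.int64(367)), (281, np.int64(360), np.int64(367)), (284, np.int64(360), np.int64(366)), (287, np.int64(360), np.int64(364)), (290,)]
d3 [(254, np.int64(351), np.int64(358)), (257, np.int64(355), np.int64(365)), (260, np.int64(355), np.int64(368)), (263, np.int64(356), np.int64(368)), (266, np.int64(360), np.int64(369)), (269, np.int64(360), np.int64(369)), (272, np.int64(360), np.int64(370)), (275, np.int64(360), np.int64(369)), (278, np.int64(361), np.int64(370)), (281, np.int64(361), np.int64(370)), (284, np.int64(361), np.int64(368)), (287,), (290,)]
d5 [(254, np.int64(351), np.int64(358)), (257, np.int64(355), np.int64(365)), (260, np.int64(355), np.int64(368)), (263, np.int64(356), np.int64(368)), (266, np.int64(360), np.int64(368)), (269, np.int64(360), np.int64(369)), (272, np.int64(360), np.int64(370)), (275, np.int64(360), np.int64(369)), (278, np.int64(361), np.int64(370)), (281, np.int64(361), np.int64(370)), (284, np.int64(361), np.int64(368)), (287,), (290,)]
```

Request:
servo_tool --plan '[[0.5,[-0.5,-5,0],0],[0.5,[-0.5,-10.5,-3],0],[0.5,[-0.5,-10.5,-10],0],[0.5,[-0.5,-10.5,-16],0],[0.5,[-0.5,-10.5,-16],0],[1,[-0.5,-10.5,-16],0],[1,[-0.5,-10.5,-16],0],[1,[-0.5,-10.5,-16],0],[1,[-0.5,-10.5,-16],0],[1,[-0.5,-10.5,-16],0]]'

```text
t: 13.0
ee_pos: [586.5, -37.2, 84.6]
orientation: [2.275, 2.166, 0.0]
ft_force: [0.2, -0.4, -0.6]
width: 13.9
grasp_force: 0.0
```

Request:
servo_tool --plan '[[1,[0,0,0],0],[1,[0,0,0],0]]'

```text
t: 13.17
ee_pos: [586.4, -37.2, 84.6]
orientation: [2.275, 2.166, 0.0]
ft_force: [-0.0, 1.2, -0.3]
width: 13.0
grasp_force: 30.0
```

```bash
python3 - <<'E'
from h import *
drop('e1'); o=ctrl.get_obs(); print(o['moment'],o['grasp_force'])
E
```

```text
e1 t 13.22 bbox [348 246  24  40 403] cen [361.72 267.25] F [-0.2  0.7 -0.2] pos [586.4 -37.2  84.6] w 12.9
[-0.03840723  0.07743835  0.05186809] 29.99986320734024
```

Request:
servo_tool --plan '[[1,[0,-0.5,4],0],[1,[0,-1,9],0],[1,[0,-1.5,14],0],[1,[0,-2,19],0],[1,[0,-2,22],0],[1,[0,-2,24],0],[1,[0,-2,24],0],[1,[0,-2,24],0]]'

```text
t: 13.88
ee_pos: [586.3, -39.2, 108.5]
orientation: [2.275, 2.166, 0.0]
ft_force: [0.1, 0.6, -2.1]
width: 12.7
grasp_force: 31.6
```

```bash
python3 - <<'E'
from h import *
drop('e2'); o=ctrl.get_obs(); print(o['moment'],o['grasp_force'])
E
```

```text
e2 t 13.93 bbox [348 246  21  43 371] cen [359.78 268.98] F [-0.2 -0.1 -2.1] pos [586.2 -39.2 108.3] w 12.6
[-0.25092316  0.06840624 -0.02564701] 31.583142319764193
```

Request:
servo_tool --plan '[[1,[0,2,0],0],[1,[0.2,4,0],0],[1,[0.3,6,0],0],[1,[0.4,8,0],0],[1,[0.4,8.5,0],0],[1,[0.4,8.5,0],0],[1,[0.4,8.5,0],0]]'

```text
t: 14.52
ee_pos: [586.7, -30.6, 108.4]
orientation: [-2.275, -2.167, 0.0]
ft_force: [0.7, -0.6, -1.8]
width: 12.2
grasp_force: 31.6
```

```bash
python3 - <<'E'
from h import *
drop('e3'); o=ctrl.get_obs(); print(o['moment'],o['grasp_force'])
E
```

```text
e3 t 14.57 bbox [348 246  24  45 389] cen [361.67 270.27] F [ 0.6  0.3 -1.8] pos [586.7 -30.7 108.4] w 12.7
[-0.2427062   0.06967481  0.02060285] 31.63822322406986
```

Request:
servo_tool --plan '[[1,[0,0,-1],0],[1,[0,0,-1.5],0],[1,[0,0,-1.5],0],[0.6,[0,0,-1.5],0],[0.6,[0,0,-1.5],0],[0.6,[0,0,-1.5],0],[0.6,[0,0,-1.5],0],[0.6,[0,0,-1.5],0]]'

```text
t: 15.23
ee_pos: [586.8, -30.8, 107.0]
orientation: [2.275, 2.166, 0.0]
ft_force: [-0.4, -0.3, -0.4]
width: 34.7
grasp_force: 0.0
```

```bash
cat >> h.py <<'E'
def edges(n):
    im=cv2.imread(f'pics/{n}.png');h=cv2.cvtColor(im,cv2.COLOR_BGR2HSV);m=((h[...,1]<60)&(h[...,2]>150)); print(n,[(y,*(lambda x:(int(x.min()),int(x.max())) if len(x) else ())(np.where(m[y,345:385])[0]+345)) for y in range(254,298,3)])
E
python3 - <<'E'
from h import *
for i in range(6):
    drop(f'f{i}')
    for k in range(6 if i<5 else 0): ctrl.get_image('top')
edges('e3');edges('f0');edges('f5')
for t in (-12,-8,-4,0,4,8,12): print(t,(tiltpred(8.5,t)).round(1).tolist())
E
```

```text
f0 t 15.28 bbox [348 246  24  45 396] cen [361.69 270.21] F [0.  0.1 0.4] pos [586.8 -30.8 107. ] w 35.5
f1 t 15.63 bbox [348 246  24  45 394] cen [361.7  270.25] F [ 0.1  0.1 -0.3] pos [586.7 -30.7 106.9] w 35.5
f2 t 15.98 bbox [348 246  24  45 400] cen [361.64 270.26] F [-0.6 -0.1  0.1] pos [586.7 -30.7 106.9] w 34.7
f3 t 16.33 bbox [348 246  24  45 395] cen [361.69 270.29] F [0.5 0.6 0.8] pos [586.7 -30.7 106.9] w 35.3
f4 t 16.68 bbox [348 246  24  45 394] cen [361.65 270.22] F [ 0.9 -0.1 -0.2] pos [586.7 -30.7 107. ] w 35.3
f5 t 17.03 bbox [348 246  24  45 393] cen [361.65 270.15] F [ 0.3  0.3 -0.6] pos [586.7 -30.7 106.9] w 35.1
e3 [(254, 347, 354), (257, 351, 357), (260, 354, 361), (263, 358, 366), (266, 357, 370), (269, 357, 371), (272, 361, 370), (275, 363, 370), (278, 363, 369), (281, 362, 369), (284, 362, 369), (287, 362, 368), (290, 362, 364), (293,), (296,)]
f0 [(254, 347, 354), (257, 351, 358), (260, 354, 361), (263, 358, 367), (266, 357, 370), (269, 358, 371), (272, 361, 370), (275, 363, 370), (278, 362, 369), (281, 363, 369), (284, 362, 369), (287, 362, 369), (290, 363, 364), (293,), (296,)]
f5 [(254, 347, 354), (257, 351, 358), (260, 354, 361), (263, 358, 367), (266, 357, 370), (269, 358, 370), (272, 361, 370), (275, 363, 370), (278, 363, 369), (281, 362, 369), (284, 362, 369), (287, 362, 368), (290, 363, 364), (293,), (296,)]
-12 [[358.1, 286.2], [360.3, 279.4], [367.2, 275.4]]
-8 [[359.5, 286.2], [361.2, 278.7], [367.5, 273.6]]
-4 [[360.9, 286.1], [362.0, 277.9], [367.8, 271.7]]
0 [[362.2, 285.7], [362.7, 276.9], [367.9, 269.6]]
4 [[363.4, 285.1], [363.4, 275.7], [367.8, 267.4]]
8 [[364.5, 284.4], [363.9, 274.4], [367.7, 265.1]]
12 [[365.5, 283.5], [364.4, 273.0], [367.4, 262.7]]
```

```bash
cat >> h.py <<'E'
def cmp(a,b):
    A,B=[cv2.cvtColor(cv2.imread(f'pics/{n}.png'),cv2.COLOR_BGR2GRAY).astype(float) for n in(a,b)]
    r=[]
    for x in range(342,364,3):
        yc=int(248+(x-342)*.75+1); best=None
        P=A[yc-9:yc+10,x-1:x+2].mean(1); ys=np.arange(yc-9,yc+10)
        Q=B[yc-15:yc+16,x-1:x+2].mean(1); yq=np.arange(yc-15,yc+16)
        ss=np.arange(-5,5.01,.05); e=[((np.interp(ys+s,yq,Q)-P)**2).mean() for s in ss]; k=int(np.argmin(e)); r.append((x,round(ss[k],2),round(e[k],1)))
    print(a,b,r)
E
python3 - <<'E'
from h import *
cmp('d0','d5');cmp('d0','f5');cmp('d0','e2');cmp('e3','f5');cmp('d0','d0b')
E
```

```text
d0 d5 [(342, np.float64(-0.1), np.float64(98.4)), (345, np.float64(-0.35), np.float64(324.1)), (348, np.float64(-1.6), np.float64(233.9)), (351, np.float64(-2.4), np.float64(496.2)), (354, np.float64(-3.3), np.float64(433.3)), (357, np.float64(-3.85), np.float64(433.3)), (360, np.float64(-4.65), np.float64(242.6)), (363, np.float64(-4.65), np.float64(391.0))]
d0 f5 [(342, np.float64(-0.05), np.float64(11.3)), (345, np.float64(0.1), np.float64(12.0)), (348, np.float64(0.15), np.float64(8.1)), (351, np.float64(0.15), np.float64(20.4)), (354, np.float64(0.15), np.float64(478.2)), (357, np.float64(0.35), np.float64(480.6)), (360, np.float64(0.4), np.float64(56.0)), (363, np.float64(0.45), np.float64(140.5))]
d0 e2 [(342, np.float64(-0.1), np.float64(20.5)), (345, np.float64(0.1), np.float64(13.6)), (348, np.float64(0.25), np.float64(11.0)), (351, np.float64(0.25), np.float64(24.0)), (354, np.float64(0.3), np.float64(108.9)), (357, np.float64(0.45), np.float64(41.2)), (360, np.float64(0.3), np.float64(32.0)), (363, np.float64(0.05), np.float64(39.1))]
e3 f5 [(342, np.float64(-0.0), np.float64(3.4)), (345, np.float64(0.05), np.float64(5.8)), (348, np.float64(-0.1), np.float64(6.5)), (351, np.float64(-0.1), np.float64(6.7)), (354, np.float64(-0.1), np.float64(7.7)), (357, np.float64(-0.3), np.float64(50.0)), (360, np.float64(-0.1), np.float64(21.2)), (363, np.float64(-0.3), np.float64(34.9))]
d0 d0b [(342, np.float64(-0.05), np.float64(4.6)), (345, np.float64(-0.0), np.float64(0.9)), (348, np.float64(-0.0), np.float64(1.6)), (351, np.float64(0.05), np.float64(6.0)), (354, np.float64(-0.0), np.float64(2.0)), (357, np.float64(-0.0), np.float64(1.2)), (360, np.float64(0.05), np.float64(2.3)), (363, np.float64(-0.0), np.float64(5.1))]
```

```bash
python3 - <<'E'
from h import *
z=np.load('w4.npz'); c=[z[k] for k in z.files]; t=cam('top')
fs=np.linspace(.3,.55,251); P=EDGE*[1,1,0]+np.outer(78-175*np.cos(fs),XS)+np.outer(135+175*np.sin(fs),[0,0,1])
for cc,px in((c,[384,59.2]),(t,[284.8,208.5])):
    e=np.hypot(*(proj(cc,P)-px).T); k=e.argmin(); print('phi',fs[k],'err px',e[k],'knob c',P[k].round(1), proj(cc,P[[0,-1]]))
E
```

```text
phi 0.46 err px 0.5622106287768383 knob c [513.6  85.4 212.7] [[362.68419536  63.59381088]
 [400.5019734   55.6924908 ]]
phi 0.40900000000000003 err px 0.4431430564396461 knob c [509.8  85.5 204.6] [[284.72491854 210.80628   ]
 [283.94825384 204.71306811]]
```

Request:
servo_tool --plan '[[0.6,[0,-8,0],0],[0.6,[-1,-25,0],0],[0.6,[-3,-60,5],0],[0.6,[-5,-95,30],0],[0.6,[-15,-100,70],0],[0.6,[-30,-100,110],0],[0.6,[-60,-85,145],6],[1,[-90,-65,175],13],[1,[-100,-45,205],20],[1,[-105,-20,235],27]]'

```text
t: 17.87
ee_pos: [480.0, -54.8, 338.5]
orientation: [-1.701, -2.64, 0.001]
ft_force: [1.2, 0.3, 0.2]
width: 19.1
grasp_force: 0.0
```

Request:
servo_tool --plan '[[1,[2,15,0],7],[1,[5,35,0],14],[1,[8,60,0],21],[1,[11,85,0],28],[1,[14,110,-10],35],[1,[17,128,-25],42],[1,[19,138,-40],49],[1,[20,141,-55],56],[1,[20,141,-70],63],[1,[20,141,-78],63]]'

```text
t: 18.7
ee_pos: [502.0, 86.5, 257.8]
orientation: [-0.069, -3.139, 0.001]
ft_force: [-1.0, 0.2, 0.2]
width: 0.8
grasp_force: 0.0
```

```bash
python3 - <<'E'
from h import *
drop('g0'); edges('g0'); cmp('d0','g0'); o=ctrl.get_obs(); print(o['orientation'],o['ee_pos'])
im=ctrl.get_image('scene'); cv2.imwrite('pics/v8.png',cv2.resize(im[130:310,260:440],(600,600)))
E
```

```text
g0 t 18.75 bbox [348 246  24  45 412] cen [361.62 270.43] F [-1.2 -0.1 -0.8] pos [501.4  86.2 256.9] w 0.2
g0 [(254, 347, 354), (257, 351, 358), (260, 354, 361), (263, 358, 367), (266, 357, 370), (269, 358, 371), (272, 361, 370), (275, 362, 370), (278, 362, 370), (281, 362, 369), (284, 361, 369), (287, 361, 369), (290, 363, 364), (293,), (296,)]
d0 g0 [(342, np.float64(-0.05), np.float64(398.0)), (345, np.float64(0.1), np.float64(44.8)), (348, np.float64(0.2), np.float64(37.5)), (351, np.float64(0.2), np.float64(23.9)), (354, np.float64(0.2), np.float64(432.3)), (357, np.float64(0.35), np.float64(375.9)), (360, np.float64(0.4), np.float64(104.3)), (363, np.float64(0.45), np.float64(169.0))]
[-8.02095174e-02 -3.13690484e+00  1.16769745e-03] [501.4479274   86.1806105  256.91725759]
```

View pics/v8.png

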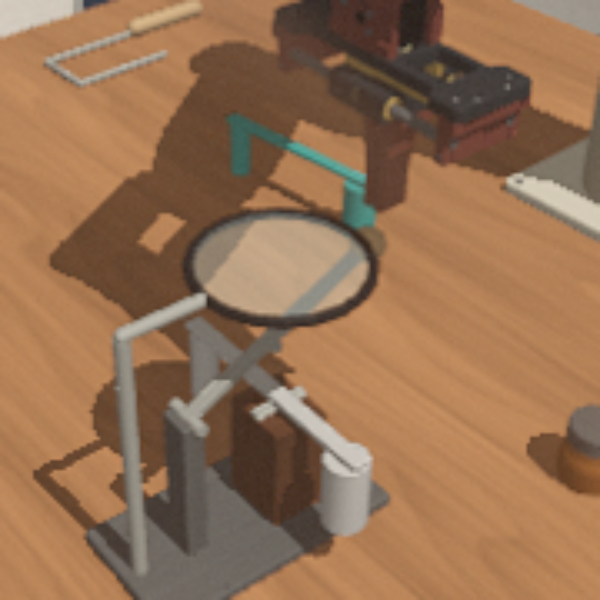

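Request:
servo_tool --plan '[[1,[0,0,-12],0],[1,[0,0,-19],0],[1,[-4,0,-27],0],[1,[-7,0,-35],0],[1,[-10,0,-43],0],[1,[-12,0.3,-52],0],[1,[-14,0.4,-60],0],[1,[-15.5,0.5,-69],0],[1,[-16.5,0.5,-77],0],[1,[-17,0.5,-84],0]]'

```text
t: 19.63
ee_pos: [485.5, 87.1, 174.4]
orientation: [-0.077, -3.14, 0.0]
ft_force: [-0.3, 0.2, -0.5]
width: 0.5
grasp_force: 0.2
```

```bash
cat >> h.py <<'E'
def knob(tag):
    im=ctrl.get_image('wrist'); cv2.imwrite(f'pics/{tag}w.png',im)
E
python3 - <<'E'
from h import *
F=[]
for k in range(4): drop(f'h{k}'); F.append(ctrl.get_obs()['ft_force'])
print(np.mean(F,0)); cmp('d0','h3')
# where marker pin would be: level of arm in scene image
s=cam('scene')
for ph in(0,.03,.06,.1): print(ph,proj(s,[EDGE+XS*(78-175*np.cos(ph))+np.array([0,0,25+175*np.sin(ph)]),EDGE+XS*(78-100*np.cos(ph))+np.array([0,0,25+100*np.sin(ph)])]).round(1).tolist())
E
```

```text
h0 t 19.68 bbox [348 246  24  45 402] cen [361.64 270.27] F [-0.9 -0.3 -0.3] pos [484.8  87.  173.4] w 0.5
h1 t 19.73 bbox [348 246  24  45 402] cen [361.64 270.3 ] F [ 0.7 -0.8 -0.5] pos [485.   87.  174.1] w 0.3
h2 t 19.78 bbox [348 246  24  45 405] cen [361.6  270.29] F [-0.1  1.2 -0. ] pos [485.5  87.1 174.7] w 0.0
h3 t 19.83 bbox [348 246  24  45 406] cen [361.63 270.32] F [ 0.7  0.4 -0.7] pos [485.9  87.1 175.2] w 0.5
[ 0.12701466  0.10189455 -0.36191399]
d0 h3 [(342, np.float64(-0.0), np.float64(235.8)), (345, np.float64(0.1), np.float64(77.4)), (348, np.float64(0.4), np.float64(187.6)), (351, np.float64(0.2), np.float64(106.1)), (354, np.float64(0.15), np.float64(727.0)), (357, np.float64(0.4), np.float64(458.5)), (360, np.float64(0.4), np.float64(72.9)), (363, np.float64(0.45), np.float64(144.1))]
0 [[373.6, 226.1], [350.1, 237.9]]
0.03 [[373.7, 224.5], [350.1, 236.9]]
0.06 [[373.8, 222.9], [350.1, 236.0]]
0.1 [[373.8, 220.7], [350.1, 234.7]]
```

```bash
python3 - <<'E'
from h import *
a=cv2.imread('pics/g0.png');b=cv2.imread('pics/h3.png')
h=lambda i:cv2.cvtColor(i,cv2.COLOR_BGR2HSV)
s=cam('scene'); 
for nm,im in(('g0',a),('h3',b)):
    H=h(im); best=[]
    for ph in np.arange(-.06,.56,.02):
        rr=np.arange(25,150,3)  # points along arm
        P=EDGE+np.outer(78-rr*np.cos(ph),XS)+np.outer(25+rr*np.sin(ph),[0,0,1])
        q=proj(s,P).round().astype(int); sat=H[q[:,1],q[:,0],1]; best.append((round(ph,2),int(np.median(sat)),round(float((sat<70).mean()),2)))
    print(nm,best)
d=cv2.absdiff(a,b).max(2)[195:250,330:395]; print(np.argwhere(d>40).min(0)+[195,330],np.argwhere(d>40).max(0)+[195,330])
print(ctrl.get_obs()['ee_pos'])
E
```

```text
g0 [(np.float64(-0.06), 130, 0.14), (np.float64(-0.04), 131, 0.14), (np.float64(-0.02), 132, 0.14), (np.float64(0.0), 132, 0.14), (np.float64(0.02), 131, 0.14), (np.float64(0.04), 131, 0.14), (np.float64(0.06), 132, 0.12), (np.float64(0.08), 131, 0.12), (np.float64(0.1), 131, 0.14), (np.float64(0.12), 131, 0.14), (np.float64(0.14), 131, 0.14), (np.float64(0.16), 131, 0.14), (np.float64(0.18), 130, 0.17), (np.float64(0.2), 129, 0.29), (np.float64(0.22), 104, 0.33), (np.float64(0.24), 81, 0.36), (np.float64(0.26), 78, 0.43), (np.float64(0.28), 78, 0.43), (np.float64(0.3), 77, 0.45), (np.float64(0.32), 75, 0.45), (np.float64(0.34), 70, 0.5), (np.float64(0.36), 65, 0.6), (np.float64(0.38), 47, 0.83), (np.float64(0.4), 35, 0.95), (np.float64(0.42), 32, 0.95), (np.float64(0.44), 33, 0.95), (np.float64(0.46), 28, 0.98), (np.float64(0.48), 25, 0.98), (np.float64(0.5), 30, 0.98), (np.float64(0.52), 33, 0.98), (np.float64(0.54), 38, 0.88), (np.float64(0.56), 60, 0.67)]
h3 [(np.float64(-0.06), 92, 0.5), (np.float64(-0.04), 64, 0.5), (np.float64(-0.02), 44, 0.57), (np.float64(0.0), 39, 0.74), (n
[... 188 characters left out ...]
4), 39, 0.83), (np.float64(0.16), 45, 0.55), (np.float64(0.18), 71, 0.48), (np.float64(0.2), 64, 0.52), (np.float64(0.22), 66, 0.55), (np.float64(0.24), 72, 0.45), (np.float64(0.26), 87, 0.4), (np.float64(0.28), 86, 0.33), (np.float64(0.3), 81, 0.31), (np.float64(0.32), 81, 0.31), (np.float64(0.34), 80, 0.29), (np.float64(0.36), 81, 0.26), (np.float64(0.38), 82, 0.24), (np.float64(0.4), 80, 0.26), (np.float64(0.42), 79, 0.26), (np.float64(0.44), 80, 0.21), (np.float64(0.46), 80, 0.21), (np.float64(0.48), 80, 0.21), (np.float64(0.5), 79, 0.21), (np.float64(0.52), 79, 0.21), (np.float64(0.54), 80, 0.24), (np.float64(0.56), 80, 0.21)]
[195 330] [249 394]
[485.88385884  87.14308828 175.21333609]
```

Request:
servo_tool --plan '[[1,[-1,0,-3],0],[1,[-1.5,0,-5],0],[1,[-2,0,-7],0],[1,[-2,0,-8.5],0],[1,[-2,0,-9.5],0],[1,[-2,0,-9.5],0],[1,[-2,0,-9.5],0]]'

```text
t: 20.42
ee_pos: [483.7, 87.1, 165.9]
orientation: [-0.077, -3.141, 0.0]
ft_force: [-0.1, -1.0, -0.2]
width: 0.5
grasp_force: 0.0
```

```bash
cat >> h.py <<'E'
def phi(tag):
    H=cv2.cvtColor(cv2.imread(f'pics/{tag}.png'),cv2.COLOR_BGR2HSV); s=cam('scene'); out=[]
    for ph in np.arange(-.15,.2,.005):
        rr=np.arange(80,150,2); P=EDGE+np.outer(78-rr*np.cos(ph),XS)+np.outer(25+rr*np.sin(ph),[0,0,1])
        q=proj(s,P).astype(np.float32); v=cv2.remap(H[...,1],q[:,0],q[:,1],cv2.INTER_LINEAR); out.append((v<70).mean()>.8)
    a=np.arange(-.15,.2,.005)[out]; print(tag,'phi band',a.min().round(3) if len(a) else None,a.max().round(3) if len(a) else None,a.mean().round(3) if len(a) else None)
E
python3 - <<'E'
from h import *
F=[]
for k in range(5): drop(f'i{k}'); F.append(ctrl.get_obs()['ft_force'])
print(np.mean(F,0)); cmp('d0','i4'); phi('h3'); phi('i4')
E
```

```text
i0 t 20.47 bbox [348 246  24  45 405] cen [361.6  270.28] F [-0.8  0.1 -0.3] pos [483.8  87.1 165.9] w 0.8
i1 t 20.52 bbox [348 246  24  45 402] cen [361.64 270.3 ] F [-0.1 -0.5 -0.5] pos [483.8  87.1 165.9] w 0.5
i2 t 20.57 bbox [348 246  24  45 405] cen [361.61 270.27] F [ 0.3 -0.5 -0.1] pos [483.8  87.1 165.9] w 0.6
i3 t 20.62 bbox [348 246  24  45 402] cen [361.62 270.22] F [ 0.3 -0.1  0.9] pos [483.8  87.1 165.9] w 0.3
i4 t 20.67 bbox [348 246  24  45 404] cen [361.64 270.28] F [-0.5 -0.3  0.3] pos [483.8  87.1 165.9] w 0.6
[-0.15769322 -0.26627058  0.08213152]
d0 i4 [(342, np.float64(0.2), np.float64(260.6)), (345, np.float64(-0.0), np.float64(97.4)), (348, np.float64(0.4), np.float64(199.4)), (351, np.float64(0.2), np.float64(102.0)), (354, np.float64(0.15), np.float64(710.6)), (357, np.float64(0.5), np.float64(650.6)), (360, np.float64(0.4), np.float64(68.9)), (363, np.float64(0.45), np.float64(141.3))]
h3 phi band 0.015 0.135 0.075
i4 phi band -0.03 0.09 0.03
```

Request:
servo_tool --plan '[[1,[0,0,-1],0],[1,[0,0,-2],0],[1,[0,0,-3],0],[1,[0,0,-3],0]]'

```text
t: 21.0
ee_pos: [483.6, 87.1, 162.7]
orientation: [-0.077, -3.14, 0.0]
ft_force: [-0.7, 0.1, 0.1]
width: 0.4
grasp_force: 0.0
```

```bash
python3 - <<'E'
from h import *
F=[]
for k in range(6): drop(f'j{k}'); F.append(ctrl.get_obs()['ft_force'])
print(np.mean(F,0)); cmp('d0','j4'); phi('j4')
E
```

```text
j0 t 21.05 bbox [348 246  24  45 404] cen [361.66 270.25] F [ 0.1 -0.5  0.8] pos [483.6  87.1 162.7] w 0.5
j1 t 21.1 bbox [348 246  24  45 406] cen [361.64 270.32] F [ 0.2 -0.1  0.8] pos [483.7  87.1 162.8] w 0.3
j2 t 21.15 bbox [348 246  24  45 403] cen [361.69 270.28] F [ 0.7  0.5 -0. ] pos [483.7  87.1 162.9] w 0.3
j3 t 21.2 bbox [348 246  24  45 406] cen [361.63 270.32] F [ 0.2 -0.9  0.7] pos [483.8  87.1 162.9] w 0.4
j4 t 21.25 bbox [348 246  24  45 405] cen [361.65 270.35] F [ 0.4 -0.5 -0.4] pos [483.8  87.1 162.9] w 0.4
j5 t 21.3 bbox [348 246  24  45 404] cen [361.68 270.31] F [-0.3  0.  -0.7] pos [483.8  87.1 162.9] w 0.7
[ 0.21368577 -0.26100245  0.20325275]
d0 j4 [(342, np.float64(0.2), np.float64(265.3)), (345, np.float64(-0.0), np.float64(99.3)), (348, np.float64(0.4), np.float64(189.6)), (351, np.float64(0.2), np.float64(103.4)), (354, np.float64(0.2), np.float64(730.7)), (357, np.float64(0.4), np.float64(761.0)), (360, np.float64(0.4), np.float64(71.8)), (363, np.float64(0.45), np.float64(145.2))]
j4 phi band -0.045 0.07 0.013
```

Request:
servo_tool --plan '[[1,[0,0,-0.5],0],[1,[0,0,-1],0],[1,[0,0,-1],0]]'

```text
t: 21.55
ee_pos: [483.7, 87.1, 161.8]
orientation: [0.077, 3.141, 0.0]
ft_force: [0.2, -0.3, 0.4]
width: 0.7
grasp_force: 0.1
```

Request:
servo_tool --plan '[[1,[0,0,-0.5],0],[1,[0,0,-0.7],0],[1,[0,0,-0.7],0]]'

```text
t: 21.8
ee_pos: [483.7, 87.1, 161.1]
orientation: [-0.077, -3.141, 0.0]
ft_force: [0.2, -0.9, 1.0]
width: 0.6
grasp_force: 0.1
```

```bash
python3 - <<'E'
from h import *
F=[]
for k in range(6): drop(f'k{k}'); F.append(ctrl.get_obs()['ft_force'])
print(np.mean(F,0)); cmp('d0','k4'); phi('k4')
E
```

```text
k0 t 21.85 bbox [348 246  24  45 404] cen [361.6  270.29] F [-0.5  0.   0.2] pos [483.7  87.1 161.2] w 0.3
k1 t 21.9 bbox [348 246  24  45 403] cen [361.67 270.29] F [ 0.3 -0.9  0.7] pos [483.7  87.1 161.2] w 0.6
k2 t 21.95 bbox [348 246  24  45 401] cen [361.65 270.22] F [-0.7 -0.3 -0. ] pos [483.7  87.1 161.2] w 0.2
k3 t 22.0 bbox [348 246  24  45 407] cen [361.64 270.33] F [-0.4  0.1  0.2] pos [483.7  87.1 161.2] w 0.4
k4 t 22.05 bbox [348 246  24  45 401] cen [361.65 270.22] F [ 0.   0.3 -0.2] pos [483.7  87.1 161.2] w 0.1
k5 t 22.1 bbox [348 246  24  45 403] cen [361.61 270.28] F [0.8 0.4 0.9] pos [483.7  87.1 161.2] w 0.9
[-0.07429601 -0.0785139   0.31155204]
d0 k4 [(342, np.float64(0.55), np.float64(316.5)), (345, np.float64(0.15), np.float64(156.9)), (348, np.float64(0.4), np.float64(198.9)), (351, np.float64(0.2), np.float64(105.4)), (354, np.float64(0.15), np.float64(711.2)), (357, np.float64(0.4), np.float64(820.6)), (360, np.float64(0.4), np.float64(67.9)), (363, np.float64(0.45), np.float64(146.3))]
k4 phi band -0.055 0.065 0.005
```

Request:
servo_tool --plan '[[1,[0,0,-0.5],0],[1,[0,0,-0.8],0],[1,[0,0,-0.8],0]]'

```text
t: 22.35
ee_pos: [483.7, 87.1, 160.3]
orientation: [-0.077, -3.141, 0.0]
ft_force: [-0.1, 0.4, 0.5]
width: 0.7
grasp_force: 0.1
```

Request:
servo_tool --plan '[[1,[0,0,-0.5],0],[1,[0,0,-0.8],0],[1,[0,0,-0.8],0]]'

```text
t: 22.6
ee_pos: [483.7, 87.1, 159.5]
orientation: [-0.077, -3.14, 0.0]
ft_force: [-0.5, 0.1, 0.4]
width: 0.5
grasp_force: 0.1
```

```bash
python3 - <<'E'
from h import *
F=[]
for k in range(6): drop(f'l{k}'); F.append(ctrl.get_obs()['ft_force'])
print(np.mean(F,0)); cmp('d0','l4'); phi('l4')
E
```

```text
l0 t 22.65 bbox [348 246  24  45 405] cen [361.68 270.31] F [ 0.2  0.7 -0.5] pos [483.7  87.1 159.5] w 0.4
l1 t 22.7 bbox [348 246  24  45 403] cen [361.66 270.31] F [ 0.4 -0.6  0.1] pos [483.7  87.1 159.5] w 0.4
l2 t 22.75 bbox [348 246  24  45 401] cen [361.65 270.25] F [-0.4  0.2  0.1] pos [483.7  87.1 159.6] w 0.7
l3 t 22.8 bbox [348 246  24  45 404] cen [361.68 270.31] F [ 0.2 -0.8  0.1] pos [483.7  87.1 159.6] w 0.7
l4 t 22.85 bbox [348 246  24  45 402] cen [361.62 270.27] F [ 0.5  0.4 -0. ] pos [483.7  87.1 159.6] w 0.7
l5 t 22.9 bbox [348 246  24  45 401] cen [361.65 270.28] F [ 0.8 -0.1  0.2] pos [483.8  87.1 159.6] w 0.6
[ 0.2822265  -0.03434702 -0.00340765]
d0 l4 [(342, np.float64(0.55), np.float64(341.3)), (345, np.float64(0.3), np.float64(146.9)), (348, np.float64(0.4), np.float64(217.5)), (351, np.float64(0.2), np.float64(106.9)), (354, np.float64(0.2), np.float64(721.9)), (357, np.float64(0.35), np.float64(811.8)), (360, np.float64(0.4), np.float64(72.3)), (363, np.float64(0.45), np.float64(143.7))]
l4 phi band -0.07 0.055 -0.007
```

Request:
servo_tool --plan '[[1,[0,0,-0.5],0],[1,[0,0,-0.8],0],[1,[0,0,-0.8],0]]'

```text
t: 23.15
ee_pos: [483.7, 87.1, 158.8]
orientation: [0.077, 3.141, -0.0]
ft_force: [0.3, -0.3, 0.9]
width: 0.6
grasp_force: 0.3
```

Request:
servo_tool --plan '[[1,[0,0,-0.5],0],[1,[0,0,-0.8],0],[1,[0,0,-0.8],0]]'

```text
t: 23.4
ee_pos: [483.7, 87.1, 158.0]
orientation: [0.077, 3.141, -0.0]
ft_force: [-0.5, -0.3, 1.1]
width: 0.3
grasp_force: 0.8
```

```bash
python3 - <<'E'
from h import *
F=[]
for k in range(6): drop(f'm{k}'); F.append(ctrl.get_obs()['ft_force'])
print(np.mean(F,0)); cmp('d0','m4'); phi('m4')
s=cam('scene');K=lambda ph:proj(s,[EDGE+XS*(78-175*np.cos(ph))+np.array([0,0,25+175*np.sin(ph)])])[0]
a,b,c=[cv2.imread(f'pics/{n}.png') for n in('j4','l4','m4')]
def shift(x,y,r): # vertical knob shift by template
    t=x[r[0]:r[1],r[2]:r[3]]; R_=cv2.matchTemplate(y[r[0]-6:r[1]+6,r[2]-3:r[3]+3],t,cv2.TM_SQDIFF_NORMED); _,_,mn,_=cv2.minMaxLoc(R_); v=R_[:,mn[0]]; i=mn[1]
    sub=0 if i in(0,len(v)-1) else .5*(v[i-1]-v[i+1])/(v[i-1]-2*v[i]+v[i+1]); return i+sub-6,mn[0]-3
u=K(0).astype(int); r=(u[1]-6,u[1]+7,u[0]-6,u[0]+7); print(u,shift(a,b,r),shift(a,c,r),shift(b,c,r),K(.01)-K(0))
E
```

```text
m0 t 23.45 bbox [348 246  24  45 401] cen [361.7  270.45] F [-1.1 -0.1  2.5] pos [483.8  87.1 158. ] w 0.5
m1 t 23.5 bbox [348 246  24  45 401] cen [361.69 270.44] F [-1.4 -0.   1.1] pos [483.7  87.1 158. ] w 0.5
m2 t 23.55 bbox [348 246  24  45 399] cen [361.66 270.48] F [-0.7 -0.6  1.4] pos [483.7  87.1 158. ] w 0.3
m3 t 23.6 bbox [348 246  24  45 396] cen [361.7  270.37] F [-0.4 -0.7  1. ] pos [483.8  87.1 158. ] w 0.2
m4 t 23.65 bbox [348 246  24  45 396] cen [361.68 270.29] F [0.4 0.6 1.7] pos [483.7  87.1 158. ] w 0.6
m5 t 23.7 bbox [348 246  24  45 399] cen [361.69 270.41] F [-0.3  0.4  2. ] pos [483.7  87.1 158. ] w 0.3
[-0.57839499 -0.06255039  1.60139856]
d0 m4 [(342, np.float64(0.6), np.float64(352.5)), (345, np.float64(0.2), np.float64(135.0)), (348, np.float64(0.45), np.float64(208.2)), (351, np.float64(0.25), np.float64(110.5)), (354, np.float64(0.2), np.float64(725.5)), (357, np.float64(0.45), np.float64(852.6)), (360, np.float64(0.4), np.float64(77.5)), (363, np.float64(0.55), np.float64(140.9))]
m4 phi band -0.065 0.045 -0.01
[373 226] (np.float32(0.8835292), 0) (np.float32(1.2207003), 0) (np.float32(0.35494518), 0) [ 0.04138474 -0.54778898]
```

Request:
servo_tool --plan '[[1,[0,0,-0.3],0],[1,[0,0,-0.5],0],[1,[0,0,-0.5],0]]'

```text
t: 23.95
ee_pos: [483.7, 87.1, 157.5]
orientation: [-0.077, -3.141, -0.0]
ft_force: [-0.5, -0.2, 3.0]
width: 1.2
grasp_force: 1.3
```

```bash
python3 - <<'E'
from h import *
F=[]
for k in range(6): drop(f'n{k}'); F.append(ctrl.get_obs()['ft_force'])
print(np.mean(F,0)); cmp('d0','n4'); phi('n4')
E
```

```text
n0 t 24.0 bbox [348 246  24  45 398] cen [361.72 270.42] F [-0.3  0.   2.7] pos [483.8  87.1 157.5] w 0.3
n1 t 24.05 bbox [348 246  24  45 399] cen [361.72 270.46] F [-1.  -0.1  2.5] pos [483.7  87.1 157.5] w 0.2
n2 t 24.1 bbox [348 246  24  45 399] cen [361.73 270.41] F [-0.1  1.1  2.5] pos [483.7  87.1 157.5] w 0.6
n3 t 24.15 bbox [348 246  24  45 395] cen [361.71 270.36] F [-1.   0.3  2.7] pos [483.7  87.1 157.5] w 0.6
n4 t 24.2 bbox [348 246  24  45 400] cen [361.69 270.42] F [-0.4  0.7  2.5] pos [483.7  87.1 157.5] w 0.2
n5 t 24.25 bbox [348 246  24  45 397] cen [361.7  270.41] F [-0.8  0.1  2.5] pos [483.7  87.1 157.5] w 0.6
[-0.59580723  0.36017852  2.56210645]
d0 n4 [(342, np.float64(0.55), np.float64(369.7)), (345, np.float64(0.2), np.float64(140.5)), (348, np.float64(0.45), np.float64(218.7)), (351, np.float64(0.25), np.float64(106.5)), (354, np.float64(0.25), np.float64(726.1)), (357, np.float64(0.55), np.float64(891.8)), (360, np.float64(0.5), np.float64(88.9)), (363, np.float64(0.6), np.float64(138.5))]
n4 phi band -0.07 0.045 -0.012
```

Request:
servo_tool --plan '[[1,[-0.5,0,1],0],[1,[-2,0,3],0],[1,[-8,0,9],0],[1,[-20,0,25],0],[1,[-35,0,50],0],[1,[-40,0,85],0],[1,[-40,0,110],0],[1,[-40,0,120],0],[1,[-40,0,120],0],[1,[-40,0,120],0]]'

```text
t: 25.08
ee_pos: [443.5, 87.1, 277.2]
orientation: [0.077, 3.14, 0.0]
ft_force: [0.1, 0.1, -0.1]
width: 0.6
grasp_force: 0.0
```

```bash
python3 - <<'E'
from h import *
for i in range(4):
    drop(f'q{i}')
    for k in range(5): ctrl.get_image('top')
cmp('n4','q0');cmp('n4','q3');cmp('f5','q3');phi('q3')
for t in(-3,0,3): print(t,tiltpred(8.5,t).round(1).tolist())
edges('q3')
E
```

```text
q0 t 25.13 bbox [348 246  24  45 407] cen [361.71 270.44] F [-0.1 -0.5 -1.2] pos [443.   87.  276.4] w 0.9
q1 t 25.43 bbox [348 246  24  45 407] cen [361.67 270.42] F [-0.  -0.4  0.2] pos [443.4  87.  276.5] w 0.4
q2 t 25.73 bbox [348 246  24  45 410] cen [361.67 270.49] F [ 0.  -0.6 -0.6] pos [443.7  87.1 277.4] w 0.5
q3 t 26.03 bbox [348 246  24  45 408] cen [361.66 270.4 ] F [ 0.2  0.6 -0.5] pos [443.7  87.1 277.5] w 0.4
n4 q0 [(342, np.float64(0.05), np.float64(17.1)), (345, np.float64(0.05), np.float64(28.7)), (348, np.float64(0.05), np.float64(336.0)), (351, np.float64(0.05), np.float64(97.3)), (354, np.float64(-0.05), np.float64(21.0)), (357, np.float64(0.05), np.float64(451.2)), (360, np.float64(-0.05), np.float64(70.9)), (363, np.float64(-0.05), np.float64(11.0))]
n4 q3 [(342, np.float64(0.1), np.float64(28.6)), (345, np.float64(-0.0), np.float64(27.5)), (348, np.float64(-0.0), np.float64(327.6)), (351, np.float64(0.05), np.float64(99.6)), (354, np.float64(-0.05), np.float64(20.4)), (357, np.float64(0.05), np.float64(462.6)), (360, np.float64(-0.05), np.float64(68.6)), (363, np.float64(-0.05), np.float64(9.8))]
f5 q3 [(342, np.float64(0.55), np.float64(314.8)), (345, np.float64(0.15), np.float64(186.7)), (348, np.float64(0.15), np.float64(34.6)), (351, np.float64(-0.0), np.float64(52.9)), (354, np.float64(-0.1), np.float64(215.3)), (357, np.float64(0.1), np.float64(31.6)), (360, np.float64(-0.05), np.float64(32.9)), (363, np.float64(0.1), np.float64(44.7))]
q3 phi band -0.065 0.045 -0.01
-3 [[361.2, 286.0], [362.2, 277.6], [367.8, 271.2]]
0 [[362.2, 285.7], [362.7, 276.9], [367.9, 269.6]]
3 [[363.1, 285.3], [363.2, 276.0], [367.8, 268.0]]
q3 [(254, 347, 354), (257, 351, 358), (260, 354, 361), (263, 358, 367), (266, 357, 370), (269, 358, 371), (272, 361, 370), (275, 362, 370), (278, 362, 370), (281, 362, 369), (284, 361, 369), (287, 361, 369), (290, 363, 364), (293,), (296,)]
```

Everything is steady: the bar is level and unchanged since release, the marker is at about -0.01 rad, and the robot is clear. Handing in.

```bash
python3 -c "
from workcell import ctrl
print(ctrl.close_job())"
```

```text
the job is handed in; nothing more can be done
None
```

The silver hanger balances about 8.5 mm from the bar's middle towards the thick drop. It rests level on the knife edge to within about 1°, the marker point is down on the bar (about -0.01 rad), and the job was handed in after about 26 s with the robot clear and nothing else moved.

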